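# Park the spring lock of a carving turntable and turn the piece to the pointer

## Task

Free the carving turntable: pull the spring knob up, twist it anticlockwise and let it down into its rest notch so that it stays up by itself, feeling for the notch and never forcing the knob against its stops. Then turn the wheel by its steel post, clockwise, until the post stands in line with the steel pointer, and let go; leave everything else on the bench where it is.

Things in the scene. Friction and masses are not known exactly. Their poses are not given: they have to be found in the camera images.
- stand: turntable's steel stand, fixed to the bench. Origin on the bench at the wheel's vertical axis, z up. The wheel is a flat disc of 280 mm diameter, top 48 mm above the bench; a clay jar, at most 82 mm wide and 151 mm above the bench, is fixed on its middle. The spring lock stands at y -128 mm, carried by an arm and an outer column (y -186 to -170 mm, 66 mm high).
- knob: black knob of the spring lock, seen from above a bar on a round skirt. Bar 14 mm wide (y), 42 mm long (x), 109 to 145 mm above the origin; skirt 61 mm in diameter, 104 to 109 mm. Origin on the lock's axis, at bench level while engaged; it rises with the knob. At the start the knob is down, its x within 3 degrees of the stand's x; a twist turns the bar.
- knob_grip (a point): grip point on the knob's axis, in the bar, 12 mm below its top: 133 mm above the bench when engaged, 143 mm when parked in the rest notch, 147 mm when it stands wrongly on the lip beside the notch. Pull straight up: spring 8 N plus 0.3 N per mm, and damping of 30 N per m/s; travel ends at 20 mm. It does not turn by itself when let go.
- lock_axis (a point): the lock's axis at skirt height (104 mm), on the stand, fixed. Inside, unseen, the knob's lug stands in a slot 14 mm deep: lifted 14 to 20 mm the knob can turn, anticlockwise from above only. The rest notch, 4 mm deep with 4 degrees of play, lies 50 to 82 degrees on, unmeasurable: just beyond it an end wall stops the twist.
- lock_foot (a point): foot of the lock's axis, on the bench. How to feel the notch: lifted about 17 mm, twist slowly; turning free takes under 0.05 N m, at the end wall the torque climbs. At 0.1 to 0.2 N m the lug is over the notch: let down slowly until the spring's pull leaves the hand, do not push down. Over 22 N between lug (23 mm off axis) and stops is forcing it.
- post_top (a point): centre of the top of the upright steel post on the wheel: 14 mm diameter, 70 mm high, top 118 mm above the bench, 105 mm from the wheel's axis. Frame: x away from the axis. The wheel is locked (1 degree of play) until the knob is lifted 6 mm; then it turns against 0.12 N m of friction and stays where it is left.
- pointer_tip (a point): inner tip of the steel pointer, a strip 14 mm wide (7 mm at the tip) that rises outside the rim and points inwards over it: 140 mm from the wheel's axis, 62 mm above the bench. Frame: x away from the axis, y across. It is fixed, 50 to 90 degrees clockwise from the post's first place. In line: the post lies on the line from the axis to this tip.
- loop_tool: trimming tool lying flat: round wooden handle 12 mm thick, 130 mm long, with a wire loop at the +x end; a bystander, leave it; origin at its underside
- knife: flat knife, 190 mm long, 9 mm thick, wooden handle, lying flat; a bystander, leave it; origin at its underside
- jar_a: small glazed jar, 60 mm wide, 52 mm high; a bystander, leave it; origin at its underside
- jar_b: small terracotta jar, 60 mm wide, 52 mm high; a bystander, leave it; origin at its underside
- jar_c: small grey-green jar, 66 mm wide, 57 mm high; a bystander, leave it; origin at its underside
- bowl: white bowl, 120 mm wide, 50 mm high; a bystander, leave it; origin at its underside
- clay_block: block of clay, 90 x 60 x 45 mm; a bystander, leave it; origin at its underside
- brush: brush with wooden handle, 190 mm long, lying flat; a bystander, leave it; origin at its underside

How it is judged:
By the outcome, as a careful person would: the job done as asked, in the order asked, and still so for the second after the job is handed in, with the robot touching nothing.
It also fails if it takes over 64 s, if anything falls off the work surface, if the arm or the gripper's body presses on something with over 40 N, if the wrist force passes 120 N, or if a joint passes its speed limit or range.

## Robot

A 6-joint arm with a two-finger parallel gripper is mounted at the origin on the work surface. World frame = base frame: x ahead of the robot, y to its left, z up, the work surface at z = 0. Lengths are in mm, angles in rad, forces in N, time in s.
With the tool pointing down it reaches from about 350 to 725 mm from the base axis. Payload 4.3 kg.
Tool frame: the origin (TCP) lies on the centre line of the jaws, within the pads' length; the fingertips stand 17 mm ahead of it and the grasp point (between the pads) lies 2 mm behind it (ctrl.tip_extent is the distance from the TCP to the fingertips, in mm); z points along the fingers, y is the line along which they close (so a half turn about z gives the same grasp; the last joint's range is limited). The gripper opens to 85 mm and grips with 20 to 120 N. Pads are 22 mm wide; open, the fingers measure 114 mm over their backs; the gripper's body (76 mm by 85 mm) begins 54 mm behind the grasp point. The pads swing forward as they close: fully open they stand 13 mm farther back than shut.
Start: joints at [-1.261, 0.377, 0.081, 1.274, 0, 1.46], TCP at [234.372, -525.105, 248.329] pointing down, gripper open.
Joint ranges: [-2.72, 2.72], [-0.84, 1.66], [-1.02, 1.22], [-1.77, 2.12], [-1.37, 1.28], [-3.14, 3.14]. Speed limits (rad/s): [2.57, 2.57, 3.14, 3.14, 3.14, 3.14].

## Interface

Orientations are given as [roll, pitch, yaw] about the fixed x, y, z axes, in that order (R = Rz(yaw) Ry(pitch) Rx(roll)).
In Python, from cell import ctrl gives the robot as it stands. The module is installed in compiled form; this text tells all that it offers.
- The arm moves only by the shell command python3 -m creep 'ROWS' [OPENING] [FORCE]. ROWS is JSON, one flat list of numbers, 6 for each row, row after row: the shift along the tool's x, y, z in mm, then the turn, a rotation vector about the tool's x, y, z in degrees. A call has exactly 10 rows; each row shifts and turns the commanded pose from where the row before left it, along the tool's axes as they then stand; what a row does not reach is not made up. A row lasts 1/10 s, in which the tool goes at most 50 mm and 8.59 degrees, less where a joint would pass 70% of its speed; a pose out of reach is approached as far as the arm can. A call with a gripper value outside its range is refused whole. OPENING is the opening, from -1 (shut) to 1 (fully open), so that 0 is half open, set as the call begins (- or left out, the last holds). The fingers move at their own pace and stop on an object; FORCE is the grip in N (left out, the last holds). Time passes only in rows, so rows that do not move let the fingers close, or fill a call up. It gives the time, the measured TCP pose, the force, the opening and the grip force at its end, in the units of the state.
- ctrl.sense(): the state, without advancing time (a new reading comes with each control period).
- ctrl.snapshot(name): name is "side" or "top"; returns (picture, depth): 420x560x3 uint8, red, green, blue; 420x560 float32, mm along the optical axis (not along the pixel's ray), 0 where there is no reading.
- ctrl.get_calibration(name): a dict with "vfov" (degrees; the focal length in pixels is half the picture's height over the tangent of half this angle, whatever the lens; pixels are square), "cx", "cy" (the principal point, pixels), "k1" (the pictures are not rectified: a ray, as slopes to the right and down, at radius r is drawn at 1 + k1 r^2 times it, then the intrinsics apply), "R" (3x3) and "t" (3): a world point X has camera coordinates R X + t. Camera axes: x right, y down, z forward; pixel columns grow to the right and rows downward; lengths in mm; the calibration is good to about 2 mm. A picture is of the moment at which its call begins. get_calibration takes no time and is no camera call.
- ctrl.finish_job(): hands the job in; it is judged then, once.
Trained networks look in the newest picture that a camera, given by its name, has taken for a name from the list of things; names that differ only in an ending like _2 or _b are one class to them, and where a whole thing is asked for, a point or a joint stands for the part that bears it (a point fixed in the world has none). Each returns a list of dicts, best first, with "p" (0 to 1); they miss things now and then, are a little off and sometimes report something else, mostly with a low value. They report only what shows in the picture. A call takes as long as a camera call.
- ctrl.search_frame(target, camera): "location" ([x, y, z] in mm, in world coordinates, good to about 4 mm: the middle of the surface that is visible of it).
- ctrl.silhouettes(target, camera): "mask" (420x560 bool, what is visible of it).
- ctrl.landmark_of(target, camera): "location" ([x, y, z] in mm, in world coordinates, good to about 4 mm: a listed point, or the origin of a listed thing).
The state is a dict: "clock": time; "joints": joint angles; "qvel": joint speeds; "joint_torque": joint torques, N m; "tool_pos": TCP position; "ee_rot": TCP orientation; "wrist_force": force on the tool from outside, world axes, zero at the start; "torque": the same for the moment, N m; "finger_gap": finger opening in mm; "finger_force": force on a finger pad.
Only numpy, scipy, OpenCV 4.12 (cv2) and the standard library are available. Lean on these libraries where they do the work, as an engineer would, in place of code of your own. Each camera call takes 0.05 s, during which the arm holds its last target. There are 200 camera calls.

## Working session

There is one attempt and no reset: what is moved stays moved. The work goes in short steps, Python scripts to look and compute and a shell command to move; the robot and the scene stay as the last step left them, time stands still between calls to the robot, and variables do not carry over. Pictures are saved under pics/ and viewed, at most 10 in all, crops included, and the job is handed in when it is done.

```bash
mkdir -p pics; cat > h.py <<'E'
import numpy as np,cv2
from cell import ctrl
from scipy.spatial.transform import Rotation as Ro
def snap(c,f):
    p,d=ctrl.snapshot(c); cv2.imwrite('pics/'+f,p[:,:,::-1]); return p,d
def cloud(c,d):
    k=ctrl.get_calibration(c); f=210/np.tan(np.radians(k['vfov']/2))
    v,u=np.mgrid[0:420,0:560].astype(float); x=(u-k['cx'])/f; y=(v-k['cy'])/f; a,b=x.copy(),y.copy()
    for _ in range(15):
        s=1+k['k1']*(a*a+b*b); a,b=x/s,y/s
    P=np.stack([a*d,b*d,d],-1)-np.array(k['t'])
    P=P@np.array(k['R']); P[d==0]=np.nan; return P
E
python3 - <<'E'
from h import *
np.set_printoptions(precision=1,suppress=True)
for c in('top','side'):
    p,d=snap(c,c+'0.png'); np.savez(c+'0.npz',p=p,d=d)
    k=ctrl.get_calibration(c); print(c,-np.array(k['R']).T@k['t'])
    for n in('stand','knob','knob_grip','lock_axis','lock_foot','post_top','pointer_tip'):
        print(n,[(np.array(r['location']),round(r['p'],2)) for r in ctrl.landmark_of(n,c)[:2]])
s=ctrl.sense();print(s)
E
```

```text
top [ 395.5   -5.2 1278. ]
stand [(array([545.8, -45.3,   1.8]), 0.6)]
knob [(array([ 585. , -167.2,    2.6]), 0.83), (array([418.8,   8.4,  61. ]), 0.52)]
knob_grip [(array([ 582. , -166.7,  134. ]), 0.75)]
lock_axis [(array([ 584.6, -166.9,  101.6]), 0.9)]
lock_foot [(array([ 586.2, -165.2,    3.6]), 0.62), (array([488.6, 470.2,  -1.4]), 0.29)]
post_top [(array([ 469.6, -111.8,  118.5]), 0.8)]
pointer_tip [(array([419.1,   9.1,  57.5]), 0.53)]
side [-382.8 -896.2 1312.6]
stand []
knob []
knob_grip [(array([ 580.9, -169.9,  135.2]), 0.49)]
lock_axis [(array([ 582.8, -170.6,  101.9]), 0.63)]
lock_foot [(array([ 583.6, -164.9,    0.9]), 0.92)]
post_top [(array([ 467.7, -111.2,  119.3]), 0.91)]
pointer_tip [(array([419.6,   4.2,  62.1]), 0.49), (array([489. , 474.6,   3.7]), 0.49)]
{'clock': 0.8, 'joints': array([-1.3,  0.4,  0.1,  1.3,  0. ,  1.5]), 'qvel': array([ 0., -0., -0.,  0., -0., -0.]), 'joint_torque': array([  0. , -46.3,  27. ,  -0. ,   0. ,   0. ]), 'tool_pos': array([ 234.4, -525.1,  248.3]), 'ee_rot': array([ 3.1, -0. ,  0.4]), 'wrist_force': array([-0.4,  0.2,  0.2]), 'torque': array([0., 0., 0.]), 'finger_force': 0.0, 'finger_gap': 84.9605278414781}
```

View pics/top0.png

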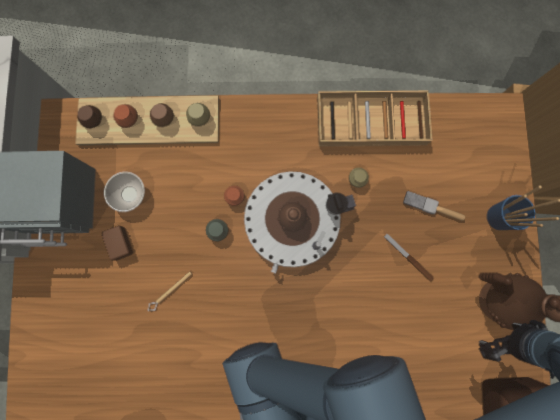

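View pics/side0.png

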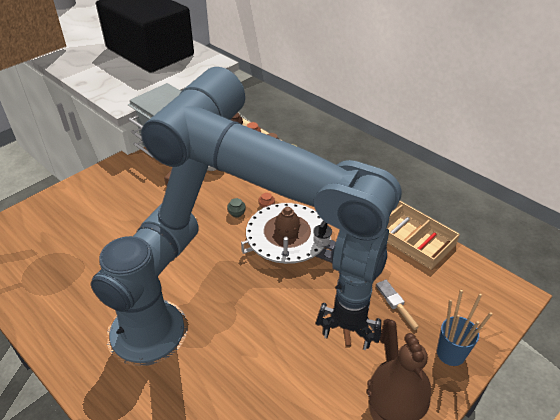

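The top view shows the wheel at about (293,219), knob (337,203), post (320,243) and pointer (276,267). The side view agrees, and the area around the knob is clear.

```bash
python3 - <<'E'
from h import *
from scipy.optimize import least_squares
np.set_printoptions(precision=2,suppress=True)
C={}
for c in('top','side'):
    q=np.load(c+'0.npz'); P=cloud(c,q['d']); C[c]=P
    R=np.hypot(P[...,0]-546,P[...,1]+45)
    m=(abs(P[...,2]-48)<4)&(R<160)
    cn,_=cv2.findContours(cv2.morphologyEx(m.astype(np.uint8),cv2.MORPH_CLOSE,np.ones((9,9))),0,1)
    e=P[tuple(max(cn,key=len)[:,0,::-1].T)][:,:2]; e=e[~np.isnan(e[:,0])]
    f=least_squares(lambda x:np.hypot(*(e-x).T)-140,[546,-45],loss='soft_l1',f_scale=2); print(c,'wheel',f.x,'z',np.nanmedian(P[...,2][m]), len(e))
    w=f.x
    K=P[(np.hypot(P[...,0]-584,P[...,1]+167)<45)]; K=K[~np.isnan(K[:,0])]
    b=K[(K[:,2]>138)&(K[:,2]<152)]; print('bar n',len(b),b.mean(0), 'zmax',np.median(b[:,2]))
    r=cv2.minAreaRect(b[:,:2].astype(np.float32)); print(r)
    s=K[(K[:,2]>99)]; print('skirt circle',cv2.minEnclosingCircle(s[:,:2].astype(np.float32)))
    T=P[(np.hypot(P[...,0]-469,P[...,1]+111)<20)]; T=T[T[:,2]>112]; print('post',len(T),T.mean(0), np.hypot(*(T.mean(0)[:2]-w)))
    T=P[(np.hypot(P[...,0]-410,P[...,1]-13)<45)&(R>137)]; T=T[(T[:,2]>54)]; print('ptr',len(T),T.mean(0));print(T[np.argsort(np.hypot(*(T[:,:2]-w).T))])
s=ctrl.sense();print(s['ee_rot'],s['joints'],Ro.from_euler('xyz',s['ee_rot']).as_matrix())
E
```

```text
top wheel [550.6  -44.25] z 48.42514214546209 283
bar n 83 [ 583.   -168.29  144.39] zmax 144.84771251296306
((583.6156616210938, -168.79888916015625), (41.20146942138672, 14.438339233398438), 16.630905151367188)
skirt circle ((583.5701904296875, -168.7034912109375), 30.386829376220703)
post 20 [ 469.82 -112.06  118.18] 105.46006227582834
ptr 23 [405.77   9.4   62.95]
[[418.14   6.76  64.06]
 [415.3    3.98  63.64]
 [415.36   6.81  62.59]
 [412.48   4.01  64.88]
 [412.53   6.84  64.12]
 [412.52   9.61  67.99]
 [409.74   4.09  59.34]
 [409.79   6.93  59.26]
 [409.75   9.67  66.23]
 [406.96   6.95  60.76]
 [407.02   9.8   59.15]
 [404.15   6.98  61.52]
 [404.17   9.76  65.21]
 [404.22  12.59  64.66]
 [401.4    9.85  61.17]
 [401.42  12.62  64.96]
 [401.49  15.49  61.83]
 [398.59   9.87  63.13]
 [398.64  12.69  62.83]
 [395.75   7.06  65.22]
 [398.68  15.5   63.29]
 [395.79   9.93  61.16]
 [398.73  18.36  60.94]]
side wheel [547.14 -41.92] z 48.173453602694025 219
bar n 36 [ 575.57 -169.59  143.75] zmax 143.0238230721942
((577.0323486328125, -169.1190643310547), (32.95067596435547, 14.8
[... 218 characters left out ...]
]
 [418.99  13.81  57.9 ]
 [415.55   5.27  61.94]
 [415.3    9.89  58.78]
 [413.27   7.86  57.06]
 [409.71   8.73  59.09]
 [408.6    7.19  65.74]
 [409.96  13.68  60.02]
 [408.91  12.76  56.77]
 [403.21  10.84  67.13]
 [400.69   8.53  61.31]
 [399.93   7.36  67.43]
 [402.23  14.96  60.18]
 [396.86   9.35  58.9 ]
 [396.58   8.72  64.27]
 [397.79  14.77  63.65]
 [401.07  23.26  59.72]
 [393.69   5.97  59.07]
 [392.3    4.67  56.37]
 [394.    10.65  64.81]
 [396.39  18.43  57.33]
 [395.45  17.    63.78]
 [392.01   8.97  58.13]
 [393.76  15.67  56.61]
 [388.07   4.05  69.43]]
[ 3.14 -0.    0.42] [-1.26  0.38  0.08  1.27  0.    1.46] [[ 0.91  0.41  0.  ]
 [ 0.41 -0.91 -0.  ]
 [ 0.    0.   -1.  ]]
```

```bash
cat >> h.py <<'E'
def to(x,y,z,yaw=None):
    s=ctrl.sense(); R=Ro.from_euler('xyz',s['ee_rot'])
    print('t',round(s['clock'],2),'pos',np.round(s['tool_pos'],1),'rpy',np.round(np.degrees(s['ee_rot']),2),'q',np.round(s['joints'],2),'F',np.round(s['wrist_force'],1),'M',np.round(s['torque'],3),'gap',round(s['finger_gap'],1))
    print('shift(tool)',np.round(R.inv().apply(np.array([x,y,z])-s['tool_pos']),2))
    if yaw is not None: print('turn',np.round(np.degrees((R.inv()*Ro.from_euler('xyz',[180,0,yaw],degrees=True)).as_rotvec()),2))
E
python3 -c "
from h import *
to(583.2,-168,230,17)"
```

```text
t 0.8 pos [ 234.4 -525.1  248.3] rpy [179.99  -0.    24.05] q [-1.26  0.38  0.08  1.27  0.    1.46] F [-0.4  0.2  0.2] M [0.007 0.016 0.013] gap 85.0
shift(tool) [ 464.08 -183.91   18.33]
turn [ 0.01 -0.    7.05]
```

```bash
python3 -m creep '[15,-6,0,0,0,0, 31,-12,0,0,0,0, 35,-14,0,0,0,0, 35,-14,0,0,0,0, 35,-14,0,0,0,0, 35,-14,0,0,0,0, 35,-14,0,0,0,0, 35,-14,0,0,0,0, 35,-14,0,0,0,0, 35,-14,0,0,0,0]' 0 ; python3 -m creep '[35,-14,0,0,0,0, 34,-13,3,0,0,0, 30,-12,3,0,0,0, 24,-10,3,0,0,0, 15,-5,3,0,0,0, 0,0,3,0,0,3, 0,0,0,0,0,4, 0,0,0,0,0,0, 0,0,0,0,0,0, 0,0,0,0,0,0]'; python3 -c "
from h import *
to(583.2,-168,131,17)
p,d=snap('top','top1.png')"
```

```text
clock: 1.8
tool_pos: [480.2, -271.2, 248.5]
ee_rot: [3.142, -0.0, 0.42]
wrist_force: [-0.1, -0.8, -0.2]
finger_gap: 42.7
finger_force: 0.0
clock: 2.8
tool_pos: [583.0, -168.1, 233.5]
ee_rot: [3.141, -0.0, 0.298]
wrist_force: [-0.2, 0.3, 0.1]
finger_gap: 42.6
finger_force: 0.0
t 2.8 pos [ 583.  -168.1  233.5] rpy [ 1.7999e+02 -1.0000e-02  1.7080e+01] q [-0.39  0.45  0.15  1.27 -0.    2.46] F [-0.2  0.3  0.1] M [-0.012  0.001 -0.02 ] gap 42.6
shift(tool) [ 2.3000e-01 -7.0000e-02  1.0248e+02]
turn [ 0.01 -0.01  0.08]
```

```bash
python3 -m creep '[0,0,10,0,0,0, 0,0,17,0,0,0, 0,0,18,0,0,0, 0,0,17,0,0,0, 0,0,15,0,0,0, 0,0,10,0,0,0, 0,0,7,0,0,0, 0,0,4,0,0,0, 0,0,4,0,0,0, 0,0,0,0,0,0]'; python3 -m creep '[0,0,0,0,0,0, 0,0,0,0,0,0, 0,0,0,0,0,0, 0,0,0,0,0,0, 0,0,0,0,0,0, 0,0,0,0,0,0, 0,0,0,0,0,0, 0,0,0,0,0,0, 0,0,0,0,0,0, 0,0,0,0,0,0]' -1 40; python3 -c "
from h import *
to(583.2,-168,131,17)"
```

```text
clock: 3.85
tool_pos: [583.1, -168.0, 131.2]
ee_rot: [3.141, -0.0, 0.298]
wrist_force: [0.1, 0.7, 1.0]
finger_gap: 42.6
finger_force: 0.0
clock: 4.85
tool_pos: [583.2, -167.3, 132.0]
ee_rot: [-3.141, -0.001, 0.298]
wrist_force: [-2.6, 3.8, 5.9]
finger_gap: 13.1
finger_force: 40.5
t 4.85 pos [ 583.2 -167.3  132. ] rpy [-1.7996e+02 -5.0000e-02  1.7080e+01] q [-0.38  0.5  -0.04  1.03  0.    2.46] F [-2.6  3.8  5.9] M [ 0.753  0.369 -0.069] gap 13.1
shift(tool) [-0.17  0.66  1.  ]
turn [-0.04 -0.05  0.08]
```

```bash
python3 -m creep '[0,-0.5,0,0,0,0, 0,0,-1,0,0,0, 0,0,-2,0,0,0, 0,0,-2,0,0,0, 0,0,-3,0,0,0, 0,0,-3,0,0,0, 0,0,-3,0,0,0, 0,0,-3,0,0,0, 0,0,-1,0,0,0, 0,0,0,0,0,0]' ; python3 -c "
from h import *
to(583.2,-168,149,17)"
```

```text
clock: 5.85
tool_pos: [582.7, -167.2, 149.2]
ee_rot: [-3.141, 0.0, 0.298]
wrist_force: [3.3, 2.3, -14.0]
finger_gap: 13.2
finger_force: 39.2
t 5.85 pos [ 582.7 -167.2  149.2] rpy [-1.7997e+02  2.0000e-02  1.7060e+01] q [-0.38  0.48 -0.01  1.07  0.    2.46] F [  3.3   2.3 -14. ] M [ 0.526 -0.82  -0.037] gap 13.2
shift(tool) [0.25 0.88 0.23]
turn [-0.03  0.02  0.06]
```

```bash
python3 -m creep '[0,0,0,0,0,-1, 0,0,0,0,0,-3, 0,0,0,0,0,-4, 0,0,0,0,0,-4, 0,0,0,0,0,-4, 0,0,0,0,0,-4, 0,0,0,0,0,-4, 0,0,0,0,0,-3, 0,0,0,0,0,-1, 0,0,0,0,0,0]' ; python3 -c "
from h import *
to(583.2,-168,149,17)"
```

```text
clock: 6.85
tool_pos: [582.9, -167.4, 149.1]
ee_rot: [-3.141, 0.0, 0.786]
wrist_force: [3.7, 2.3, -14.2]
finger_gap: 13.5
finger_force: 39.1
t 6.85 pos [ 582.9 -167.4  149.1] rpy [-179.99    0.     45.04] q [-0.38  0.48 -0.01  1.07  0.    1.97] F [  3.7   2.3 -14.2] M [ 0.421 -1.037  0.016] gap 13.5
shift(tool) [-0.17  0.62  0.15]
turn [-1.000e-02  0.000e+00  2.804e+01]
```

```bash
cat > r.sh <<'E'
python3 -c "
from h import *
to(583.2,-168,149,17)"
E
python3 -m creep '[0,0,0,0,0,-2, 0,0,0,0,0,-3, 0,0,0,0,0,-3, 0,0,0,0,0,-3, 0,0,0,0,0,-3, 0,0,0,0,0,-3, 0,0,0,0,0,-2, 0,0,0,0,0,-1, 0,0,0,0,0,0, 0,0,0,0,0,0]' >/dev/null; sh r.sh; python3 -m creep '[0,0,0,0,0,-0.5, 0,0,0,0,0,-0.5, 0,0,0,0,0,-0.5, 0,0,0,0,0,-0.5, 0,0,0,0,0,-0.5, 0,0,0,0,0,-0.5, 0,0,0,0,0,0, 0,0,0,0,0,0, 0,0,0,0,0,0, 0,0,0,0,0,0]'>/dev/null; sh r.sh
```

```text
t 7.85 pos [ 583.  -167.5  149.3] rpy [179.99  -0.    65.02] q [-0.38  0.48 -0.01  1.07  0.    1.62] F [  4.9   1.9 -15.5] M [ 0.488 -1.079 -0.006] gap 13.3
shift(tool) [-0.38  0.37  0.29]
turn [ 1.000e-02 -1.000e-02  4.802e+01]
t 8.85 pos [ 583.  -167.5  149.3] rpy [179.99  -0.    68.08] q [-0.38  0.48 -0.01  1.07  0.    1.57] F [  5.3   1.4 -14.2] M [ 0.469 -1.2   -0.043] gap 13.3
shift(tool) [-0.41  0.35  0.33]
turn [ 1.000e-02 -1.000e-02  5.108e+01]
```

```bash
python3 -m creep '[0,0,0,0,0,-0.5, 0,0,0,0,0,-0.5, 0,0,0,0,0,-0.5, 0,0,0,0,0,-0.5, 0,0,0,0,0,0, 0,0,0,0,0,0, 0,0,0,0,0,0, 0,0,0,0,0,0, 0,0,0,0,0,0, 0,0,0,0,0,0]'>/dev/null; sh r.sh
```

```text
t 9.85 pos [ 583.1 -167.5  149.4] rpy [179.98   0.    70.07] q [-0.38  0.48 -0.01  1.07 -0.    1.53] F [  4.4   2.7 -14.7] M [ 0.483 -1.129  0.083] gap 13.2
shift(tool) [-0.39  0.28  0.36]
turn [ 2.000e-02 -1.000e-02  5.307e+01]
```

```bash
python3 -m creep '[0,0,0,0,0,-0.5, 0,0,0,0,0,-0.5, 0,0,0,0,0,-0.5, 0,0,0,0,0,-0.5, 0,0,0,0,0,0, 0,0,0,0,0,0, 0,0,0,0,0,0, 0,0,0,0,0,0, 0,0,0,0,0,0, 0,0,0,0,0,0]'>/dev/null; sh r.sh
```

```text
t 10.85 pos [ 583.1 -167.5  149.4] rpy [179.98   0.    72.08] q [-0.38  0.48 -0.01  1.07  0.    1.5 ] F [  3.7   1.7 -14.6] M [ 0.493 -1.192  0.023] gap 13.2
shift(tool) [-0.45  0.25  0.37]
turn [ 2.000e-02 -1.000e-02  5.508e+01]
```

```bash
cat > r.sh <<'E'
python3 -c "
from h import *
to(583.2,-168,149,17);print(ctrl.sense()['joint_torque'][5])"
E
python3 -m creep '[0,0,0,0,0,-0.5, 0,0,0,0,0,-0.5, 0,0,0,0,0,-0.5, 0,0,0,0,0,-0.5, 0,0,0,0,0,0, 0,0,0,0,0,0, 0,0,0,0,0,0, 0,0,0,0,0,0, 0,0,0,0,0,0, 0,0,0,0,0,0]'>/dev/null; sh r.sh
```

```text
t 11.85 pos [ 583.1 -167.5  149.4] rpy [179.98   0.    74.08] q [-0.38  0.48 -0.01  1.07  0.    1.46] F [  4.4   1.9 -14.2] M [ 0.564 -1.181  0.01 ] gap 13.5
shift(tool) [-0.43  0.22  0.37]
turn [ 2.000e-02 -1.000e-02  5.708e+01]
0.008894225175026804
```

```bash
python3 -m creep '[0,0,0,0,0,-0.5, 0,0,0,0,0,-0.5, 0,0,0,0,0,-0.5, 0,0,0,0,0,-0.5, 0,0,0,0,0,0, 0,0,0,0,0,0, 0,0,0,0,0,0, 0,0,0,0,0,0, 0,0,0,0,0,0, 0,0,0,0,0,0]'>/dev/null; sh r.sh
```

```text
t 12.85 pos [ 583.1 -167.5  149.4] rpy [179.98   0.    76.08] q [-0.38  0.48 -0.01  1.07  0.    1.43] F [  5.4   1.7 -14.4] M [ 0.516 -1.201  0.   ] gap 13.5
shift(tool) [-0.46  0.2   0.38]
turn [ 2.000e-02 -1.000e-02  5.908e+01]
0.008798337948974222
```

```bash
python3 -m creep '[0,0,0,0,0,-0.5, 0,0,0,0,0,-0.5, 0,0,0,0,0,-0.5, 0,0,0,0,0,-0.5, 0,0,0,0,0,0, 0,0,0,0,0,0, 0,0,0,0,0,0, 0,0,0,0,0,0, 0,0,0,0,0,0, 0,0,0,0,0,0]'>/dev/null; sh r.sh
```

```text
t 13.85 pos [ 583.1 -167.5  149.4] rpy [179.97   0.    78.07] q [-0.38  0.48 -0.01  1.07  0.    1.39] F [  4.5   1.3 -15.1] M [ 0.553 -1.252 -0.013] gap 13.3
shift(tool) [-0.46  0.15  0.42]
turn [ 3.000e-02 -2.000e-02  6.107e+01]
0.00874459685292095
```

```bash
python3 -m creep '[0,0,0,0,0,-0.5, 0,0,0,0,0,-0.5, 0,0,0,0,0,-0.5, 0,0,0,0,0,-0.5, 0,0,0,0,0,0, 0,0,0,0,0,0, 0,0,0,0,0,0, 0,0,0,0,0,0, 0,0,0,0,0,0, 0,0,0,0,0,0]'>/dev/null; sh r.sh
```

```text
t 14.85 pos [ 583.2 -167.5  149.4] rpy [179.97   0.    80.08] q [-0.38  0.48 -0.01  1.07  0.    1.36] F [  3.9   2.  -14.2] M [ 0.577 -1.214  0.033] gap 13.8
shift(tool) [-0.49  0.13  0.38]
turn [ 2.000e-02 -1.000e-02  6.308e+01]
0.008491305343341082
```

```bash
python3 -m creep '[0,0,0,0,0,-0.5, 0,0,0,0,0,-0.5, 0,0,0,0,0,-0.5, 0,0,0,0,0,-0.5, 0,0,0,0,0,0, 0,0,0,0,0,0, 0,0,0,0,0,0, 0,0,0,0,0,0, 0,0,0,0,0,0, 0,0,0,0,0,0]'>/dev/null; sh r.sh
```

```text
t 15.85 pos [ 583.3 -167.5  149.4] rpy [179.96  -0.    82.07] q [-0.38  0.48 -0.01  1.07  0.    1.32] F [  5.3   2.1 -15.5] M [ 0.513 -1.232 -0.024] gap 13.5
shift(tool) [-0.48  0.01  0.39]
turn [ 3.000e-02 -2.000e-02  6.507e+01]
-0.03514259587973356
```

```bash
python3 -m creep '[0,0,0,0,0,-0.5, 0,0,0,0,0,-0.5, 0,0,0,0,0,-0.5, 0,0,0,0,0,-0.5, 0,0,0,0,0,0, 0,0,0,0,0,0, 0,0,0,0,0,0, 0,0,0,0,0,0, 0,0,0,0,0,0, 0,0,0,0,0,0]'>/dev/null; sh r.sh
```

```text
t 16.85 pos [ 583.5 -167.5  149.4] rpy [ 1.7993e+02 -1.0000e-02  8.4050e+01] q [-0.38  0.48 -0.01  1.07  0.    1.29] F [  6.7   2.2 -15.2] M [ 0.545 -1.233 -0.163] gap 13.3
shift(tool) [-0.52 -0.29  0.42]
turn [ 6.000e-02 -5.000e-02  6.705e+01]
-0.16918506938964128
```

```bash
python3 -m creep '[0,0,0,0,0,0.5, 0,0,0.5,0,0,0, 0,0,0.8,0,0,0, 0,0,0.8,0,0,0, 0,0,0.8,0,0,0, 0,0,0.8,0,0,0, 0,0,0.8,0,0,0, 0,0,0.5,0,0,0, 0,0,0,0,0,0, 0,0,0,0,0,0]'>/dev/null; sh r.sh
```

```text
t 17.85 pos [ 583.5 -167.7  144.7] rpy [1.7992e+02 2.0000e-02 8.3550e+01] q [-0.38  0.49 -0.02  1.06  0.    1.3 ] F [ 5.2  2.6 -9.6] M [ 0.641 -1.075 -0.126] gap 13.4
shift(tool) [-0.34 -0.28 -4.33]
turn [ 8.000e-02 -3.000e-02  6.655e+01]
-0.134063889272511
```

```bash
python3 -m creep '[0,0,0.5,0,0,0, 0,0,0.5,0,0,0, 0,0,0.5,0,0,0, 0,0,0.5,0,0,0, 0,0,0.5,0,0,0, 0,0,0.5,0,0,0, 0,0,0.3,0,0,0, 0,0,0,0,0,0, 0,0,0,0,0,0, 0,0,0,0,0,0]'>/dev/null; sh r.sh
```

```text
t 18.85 pos [ 583.5 -167.7  141.7] rpy [1.7991e+02 3.0000e-02 8.3550e+01] q [-0.38  0.49 -0.03  1.05 -0.    1.3 ] F [ 4.8  1.6 -3.1] M [ 0.737 -0.836 -0.113] gap 13.6
shift(tool) [-0.3  -0.28 -7.27]
turn [ 1.000e-01 -3.000e-02  6.655e+01]
-0.13387363404035568
```

```bash
python3 -m creep '[0,0,0.2,0,0,0.5, 0,0,0.2,0,0,0.5, 0,0,0,0,0,0.5, 0,0,0,0,0,0.3, 0,0,0,0,0,0, 0,0,0,0,0,0, 0,0,0,0,0,0, 0,0,0,0,0,0, 0,0,0,0,0,0, 0,0,0,0,0,0]'>/dev/null; sh r.sh
```

```text
t 19.85 pos [ 583.1 -167.7  141.3] rpy [1.7995e+02 3.0000e-02 8.1750e+01] q [-0.38  0.49 -0.03  1.05 -0.    1.33] F [1.1 2.1 5.5] M [ 0.845 -0.478  0.18 ] gap 13.5
shift(tool) [-0.27  0.1  -7.66]
turn [ 6.000e-02 -0.000e+00  6.475e+01]
0.13723048847168684
```

```bash
python3 -m creep '[0,0,-0.2,0,0,-0.4, 0,0,-0.2,0,0,-0.4, 0,0,0,0,0,0, 0,0,0,0,0,0, 0,0,0,0,0,0, 0,0,0,0,0,0, 0,0,0,0,0,0, 0,0,0,0,0,0, 0,0,0,0,0,0, 0,0,0,0,0,0]'>/dev/null; sh r.sh;  python3 -m creep '[0,0,0,0,0,0, 0,0,0,0,0,0, 0,0,0,0,0,0, 0,0,0,0,0,0, 0,0,0,0,0,0, 0,0,0,0,0,0, 0,0,-10,0,0,0, 0,0,-20,0,0,0, 0,0,-20,0,0,0, 0,0,-15,0,0,0]' -0.1 >/dev/null; python3 - <<'E'
from h import *
to(469,-111.5,215)
p,d=snap('top','top2.png'); P=cloud('top',d)
print([r['location'] for r in ctrl.landmark_of('knob_grip','top')])
K=P[(np.hypot(P[...,0]-583,P[...,1]+168)<32)]; z=K[:,2]; print(np.histogram(z[~np.isnan(z)],bins=range(90,220,5)))
for c in('side',):
    p,d=snap(c,'side2.png'); P=cloud(c,d); K=P[(np.hypot(P[...,0]-583,P[...,1]+168)<32)]; z=K[:,2]; print(np.histogram(z[~np.isnan(z)],bins=range(90,220,5)))
    print([r['location'] for r in ctrl.landmark_of('knob_grip',c)])
E
```

```text
t 20.85 pos [ 583.3 -167.7  141.4] rpy [1.7994e+02 2.0000e-02 8.2550e+01] q [-0.38  0.49 -0.03  1.05 -0.    1.32] F [3.1 1.1 5. ] M [ 0.697 -0.618  0.012] gap 13.7
shift(tool) [-0.31 -0.09 -7.62]
turn [ 6.000e-02 -1.000e-02  6.555e+01]
0.04842005087994039
t 21.85 pos [ 583.4 -167.7  208.3] rpy [1.7989e+02 4.0000e-02 8.2560e+01] q [-0.38  0.45  0.09  1.21 -0.    1.32] F [ 0.7 -0.2 -0.3] M [ 0.006 -0.081  0.052] gap 38.4
shift(tool) [  40.88 -120.74   -7.01]
[[582.2, -169.1, 141.9]]
(array([ 2,  1,  0,  0,  4, 42, 21,  1,  2,  1,  2,  1,  6,  5,  0,  0,  0,
        0,  0,  0,  0,  0,  0,  0,  0]), array([ 90,  95, 100, 105, 110, 115, 120, 125, 130, 135, 140, 145, 150,
       155, 160, 165, 170, 175, 180, 185, 190, 195, 200, 205, 210, 215]))
(array([12,  1,  0,  0, 13, 68, 50, 10, 12, 15, 20, 10, 35, 12,  0,  0,  0,
        0,  0,  0,  1, 10, 14, 14, 14]), array([ 90,  95, 100, 105, 110, 115, 120, 125, 130, 135, 140, 145, 150,
       155, 160, 165, 170, 175, 180, 185, 190, 195, 200, 205, 210, 215]))
[[582.0, -170.3, 146.6], [583.3, -479.4, 0.1]]
```

```bash
python3 -m creep '[2,-5,0,0,0,0, 5,-15,0,0,0,0, 7,-20,0,0,0,0, 7,-20,0,0,0,0, 7,-20,0,0,0,0, 6,-18,0,0,0,0, 5,-15,0,0,0,0, 2,-8,0,0,0,0, 0,0,0,0,0,-4, 0,0,0,0,0,-8]'>/dev/null; python3 -m creep '[0,0,0,0,0,-8, 0,0,0,0,0,-8, 0,0,0,0,0,-8, 0,0,0,0,0,-8, 0,0,0,0,0,-8, 0,0,0,0,0,-8, 0,0,0,0,0,-8, 0,0,0,0,0,-8, 0,0,0,0,0,-8, 0,0,0,0,0,-8]'>/dev/null; python3 -m creep '[0,0,0,0,0,-8, 0,0,0,0,0,-8, 0,0,0,0,0,-8, 0,0,0,0,0,-8, 0,0,0,0,0,-8, 0,0,0,0,0,-5, 0,0,0,0,0,0, 0,0,0,0,0,0, 0,0,0,0,0,0, 0,0,0,0,0,0]'>/dev/null;python3 - <<'E'
from h import *
to(469,-111.5,110,220.2)
for c in('side','top'):
    p,d=snap(c,c+'3.png'); P=cloud(c,d); K=P[(np.hypot(P[...,0]-583,P[...,1]+168)<30)]; z=K[:,2]
    print(c,'bar top',np.median(z[(z>148)&(z<165)]),'skirt',np.median(z[(z>110)&(z<126)]))
    print([np.round(r['location'],1) for r in ctrl.landmark_of('knob_grip',c)],[np.round(r['location'],1) for r in ctrl.landmark_of('post_top',c)])
E
```

```text
t 25.05 pos [ 468.2 -111.1  205.9] rpy [ 1.8000e+02 -1.0000e-02 -1.4049e+02] q [-0.36  0.21 -0.26  1.1  -0.   -1.05] F [ 0.5 -0.   0.1] M [-0.029 -0.053  0.031] gap 38.4
shift(tool) [-0.37 -0.76 95.88]
turn [ 0.   -0.01 -0.69]
side bar top 153.33315189964173 skirt 118.93339093379001
[] []
top bar top nan skirt nan
[] [array([ 467.2, -112.3,  117. ])]
  return _methods._mean(a, axis=axis, dtype=dtype,
  ret = ret.dtype.type(ret / rcount)
```

View pics/side3.png

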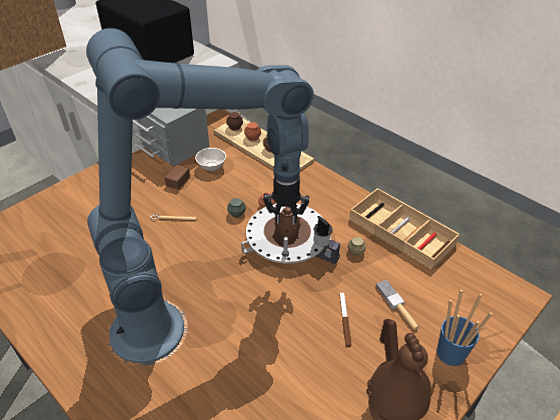

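The side view shows the knob (322,232) standing up and turned, with its skirt at 119 mm, which is the parked height. The gripper hovers over the post (285,245).

```bash
python3 -m creep '[0,-0.4,8,0,0,-0.7, 0,0,16,0,0,0, 0,0,18,0,0,0, 0,0,18,0,0,0, 0,0,15,0,0,0, 0,0,11,0,0,0, 0,0,6,0,0,0, 0,0,4,0,0,0, 0,0,0,0,0,0, 0,0,0,0,0,0]'>/dev/null; python3 -c "
from h import *
to(469,-111.5,110,220.2)"; python3 -m creep '[0,0,0,0,0,0, 0,0,0,0,0,0, 0,0,0,0,0,0, 0,0,0,0,0,0, 0,0,0,0,0,0, 0,0,0,0,0,0, 0,0,0,0,0,0, 0,0,0,0,0,0, 0,0,0,0,0,0, 0,0,0,0,0,0]' -1 25 >/dev/null;  python3 - <<'E'
from h import *
to(469,-111.5,110,220.2)
# tool-frame step about wheel axis C: constant screw
s=ctrl.sense(); R=Ro.from_euler('xyz',s['ee_rot'])
for C in([549,-43.8],):
    v=np.array(C)-s['tool_pos'][:2]; print(np.hypot(*v), np.degrees(np.arctan2(-v[1],-v[0]))%360)
    a=np.radians(-5); Rz=np.array([[np.cos(a),-np.sin(a)],[np.sin(a),np.cos(a)]])
    d=Rz@(-v)+v; print('per -5deg, tool',R.inv().apply([*d,0]))
E
```

```text
t 26.35 pos [ 469.  -111.6  110.5] rpy [-1.7995e+02  3.0000e-02 -1.3974e+02] q [-0.37  0.28 -0.43  0.86 -0.   -1.07] F [-0.5 -0.4  0.3] M [-0.049  0.003  0.034] gap 38.4
shift(tool) [-0.1   0.1   0.49]
turn [-0.05  0.03  0.06]
t 27.35 pos [ 469.  -111.7  110.6] rpy [-1.7993e+02  3.0000e-02 -1.3975e+02] q [-0.37  0.28 -0.43  0.86 -0.   -1.07] F [-0.6  0.8  5.4] M [0.11  0.2   0.049] gap 12.8
shift(tool) [-0.1   0.13  0.62]
turn [-0.07  0.03  0.05]
104.89781175736812 220.31077105264202
per -5deg, tool [-0.39025535  9.14282549 -0.01045745]
```

```bash
python3 -m creep '[-0.06,3.66,0,0,0,2, -0.25,7.32,0,0,0,4, -0.4,9.14,0,0,0,5, -0.4,9.14,0,0,0,5, -0.4,9.14,0,0,0,5, -0.4,9.14,0,0,0,5, -0.4,9.14,0,0,0,5, -0.4,9.14,0,0,0,5, -0.25,7.32,0,0,0,4, -0.06,3.66,0,0,0,2]'>/dev/null; python3 - <<'E'
from h import *
to(469,-111.5,110,159.2)
v=ctrl.sense()['tool_pos'][:2]-[549,-43.8]; print(np.hypot(*v),np.degrees(np.arctan2(v[1],v[0]))%360)
p,d=snap('side','side4.png'); np.savez('side4.npz',p=p,d=d); cv2.imwrite('pics/s4c.png',cv2.resize(p[180:300,220:380,::-1],None,fx=4,fy=4,interpolation=2))
p,d=snap('top','top4.png'); P=cloud('top',d)
T=P[(np.hypot(P[...,0]-410,P[...,1]-13)<45)]; R=np.hypot(T[:,0]-549,T[:,1]+43.8); T=T[(T[:,2]>54)&(T[:,2]<70)&(R>137)]; print(len(T),T[:,:2].mean(0))
E
```

```text
t 28.35 pos [444.  -40.2 110.6] rpy [-1.7996e+02  5.0000e-02  1.7818e+02] q [-0.23  0.22 -0.52  0.83 -0.   -0.2 ] F [-0.4 -0.8  6.7] M [0.004 0.28  0.103] gap 13.4
shift(tool) [-27.25 -70.45   0.64]
turn [-0.03  0.06 18.98]
105.05987725482612 178.04528691642116
0 [nan nan]<stdin>:6: RuntimeWarning: Mean of empty slice.
  ret = um.true_divide(
```

View pics/s4c.png

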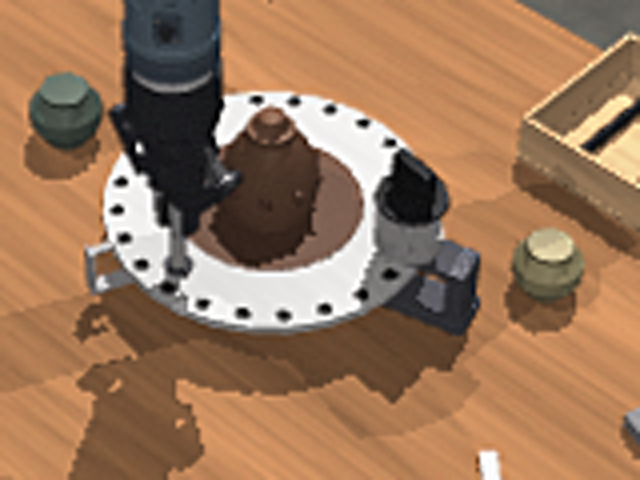

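The crop shows the wheel turning with the gripped post (180,260) and the pointer (95,265) a little further on.

```bash
python3 -m creep '[-0.06,3.66,0,0,0,2, -0.25,7.32,0,0,0,4, -0.4,9.14,0,0,0,5, -0.25,7.32,0,0,0,4, -0.06,3.66,0,0,0,2, -0.05,3.3,0,0,0,1.8, 0,0,0,0,0,0, 0,0,0,0,0,0, 0,0,0,0,0,0, 0,0,0,0,0,0]'>/dev/null; python3 - <<'E'
from h import *
to(469,-111.5,110,159.2)
v=ctrl.sense()['tool_pos'][:2]-[549,-43.8]; print(np.hypot(*v),np.degrees(np.arctan2(v[1],v[0]))%360)
E
python3 -m creep '[0,0,0,0,0,0, 0,0,0,0,0,0, 0,0,0,0,0,0, 0,0,0,0,0,0, 0,0,0,0,0,0, 0,0,-5,0,0,0, 0,0,-15,0,0,0, 0,0,-25,0,0,0, 0,0,-25,0,0,0, 0,0,-25,0,0,0]' 0 >/dev/null
python3 -m creep '[20,0,-20,0,0,0, 40,0,0,0,0,0, 40,0,0,0,0,0, 40,0,0,0,0,0, 0,0,0,0,0,0, 0,0,0,0,0,0, 0,0,0,0,0,0, 0,0,0,0,0,0, 0,0,0,0,0,0, 0,0,0,0,0,0]' >/dev/null;  python3 - <<'E'
from h import *
to(469,-111.5,110,159.2)
for c in('top','side'):
    p,d=snap(c,c+'5.png'); P=cloud(c,d); np.savez(c+'5.npz',p=p,d=d)
    for n in('post_top','pointer_tip','knob_grip'): print(c,n,[(np.round(r['location'],1),round(r['p'],2)) for r in ctrl.landmark_of(n,c)[:1]])
    T=P[(np.hypot(P[...,0]-451,P[...,1]+6.5)<20)]; T=T[T[:,2]>110]; print(len(T),T.mean(0))
cv2.imwrite('pics/s5c.png',cv2.resize(p[180:300,220:380,::-1],None,fx=4,fy=4,interpolation=2))
cv2.imwrite('pics/t5c.png',cv2.resize(cv2.imread('pics/top5.png')[150:300,220:380],None,fx=4,fy=4,interpolation=2))
E
```

```text
t 29.45 pos [450.5  -6.2 110.6] rpy [1.7990e+02 1.0000e-02 1.5949e+02] q [-0.16  0.23 -0.51  0.84  0.    0.2 ] F [-1.7  3.   7.1] M [0.458 0.279 0.1  ] gap 13.4
shift(tool) [-54.19 -92.2    0.44]
turn [0.1  0.01 0.29]
105.40924227447374 159.0763785194564
t 31.45 pos [319.8  42.1 224.9] rpy [-1.7999e+02 -2.0000e-02  1.5942e+02] q [-0.07 -0.12 -0.56  1.13 -0.    0.29] F [-0.3  0.3 -0.1] M [0.012 0.011 0.013] gap 42.3
shift(tool) [-193.73  -91.29  114.86]
turn [-0.01 -0.02  0.22]
top post_top [(array([450.4,  -8.7, 119.7]), 0.76)]
top pointer_tip [(array([420.9,   9.3,  59.3]), 0.49)]
top knob_grip [(array([ 581.5, -167.7,  143.9]), 0.68)]
21 [452.27740475  -8.3256714  118.11706184]
side post_top [(array([451.4,  -7.5, 117.7]), 0.55)]
side pointer_tip [(array([417.5,   4.1,  62.7]), 0.54)]
side knob_grip [(array([ 582.4, -170. ,  143.3]), 0.64)]
19 [449.03347963  -8.16048736 115.37377643]
```

View pics/s5c.png

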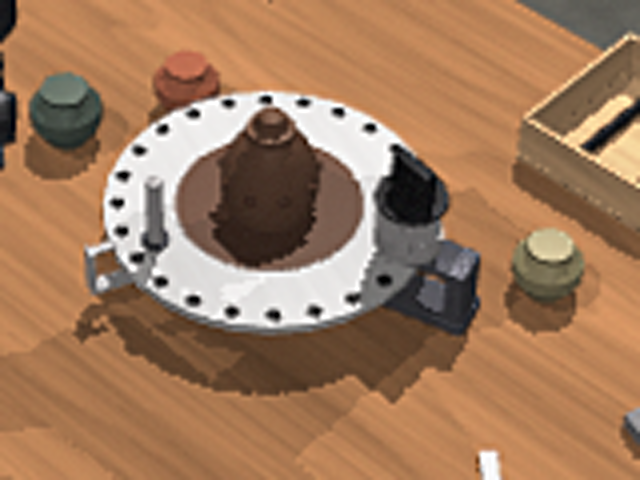

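View pics/t5c.png

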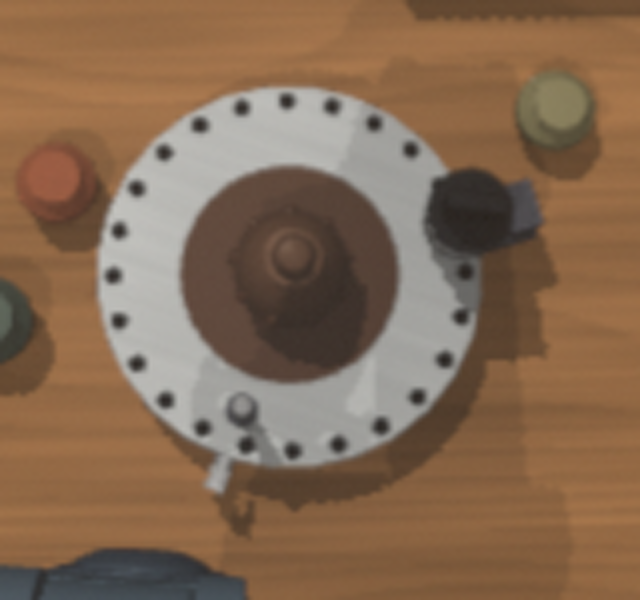

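The side crop shows the post (155,210) standing in front of the pointer (100,268), with the knob up. In the top crop, the post top (240,408), the pointer tip (222,460) and the wheel centre (about 290,275) look in line. I'll check this more precisely.

```bash
python3 - <<'E'
from h import *
from scipy.optimize import least_squares
np.set_printoptions(precision=2,suppress=True)
def ray(c,z):  # world xy of each pixel on plane z
    k=ctrl.get_calibration(c); R=np.array(k['R']); o=-R.T@k['t']
    D=cloud(c,np.ones((420,560)))-o
    return (o+D*((z-o[2])/D[...,2])[...,None])[...,:2]
for c in('top','side'):
    p=np.load(c+'5.npz')['p']; h=cv2.cvtColor(p,cv2.COLOR_RGB2HSV).astype(float)
    S,V=h[...,1],h[...,2]
    W=ray(c,48); w8=((S<60)&(V>110)).astype(np.uint8); w8=cv2.morphologyEx(w8,cv2.MORPH_OPEN,np.ones((3,3)))
    r=np.hypot(*(W-[549,-43.8]).transpose(2,0,1)); an=np.degrees(np.arctan2(W[...,1]+43.8,W[...,0]-549))
    w8[r>160]=0
    cn=max(cv2.findContours(w8,0,1)[0],key=len)[:,0]; e=W[cn[:,1],cn[:,0]]
    C=least_squares(lambda x:np.hypot(*(e-x[:2]).T)-x[2],[549,-43.8,139],loss='soft_l1',f_scale=1).x; print(c,'C',C)
    Q=ray(c,62); rq=np.hypot(*(Q-C[:2]).transpose(2,0,1)); aq=np.degrees(np.arctan2(Q[...,1]-C[1],Q[...,0]-C[0]))
    m=(rq>143)&(rq<165)&(abs(aq-159)<8)&(S<90)&(V>90); wgt=(130-S)[m].clip(0)
    print('ptr n',m.sum(),'mean angle',aq[m].mean(), [(a,aq[m&(rq>=a)&(rq<a+6)].mean()) for a in(143,149,155)])
    T=ray(c,118); P=cloud(c,np.load(c+'5.npz')['d']); m=(P[...,2]>112)&(np.hypot(P[...,0]-451,P[...,1]+7)<15)
    t=T[m].mean(0); print('post',m.sum(),t,np.hypot(*(t-C[:2])),np.degrees(np.arctan2(*(t-C[:2])[::-1])))
E
```

```text
top C [548.28 -39.96 134.34]
ptr n 41 mean angle 161.08055055489035 [(143, np.float64(161.01881622293155)), (149, np.float64(160.9479786736409)), (155, np.float64(161.11327966498752))]
post 21 [452.28  -8.33] 101.0706706202543 161.76455609024086
side C [541.18 -35.42 123.66]
ptr n 22 mean angle 162.44050958569704 [(143, np.float64(160.7153869039861)), (149, np.float64(161.17656387493554)), (155, np.float64(164.06090833176384))]
post 15 [448.33  -8.47] 96.67682321591664 163.81518297524377
```

```bash
python3 - <<'E'
from h import *
from scipy.optimize import least_squares
np.set_printoptions(precision=2,suppress=True)
def ray(c,z):
    k=ctrl.get_calibration(c); R=np.array(k['R']); o=-R.T@k['t']
    D=cloud(c,np.ones((420,560)))-o
    return (o+D*((z-o[2])/D[...,2])[...,None])[...,:2]
for c in('top','side'):
    T=ray(c,118); pt=[]
    for i,g in((0,(469,-111.5)),(5,(451,-7))):
        P=cloud(c,np.load(c+f'{i}.npz')['d']); m=(P[...,2]>112)&(np.hypot(P[...,0]-g[0],P[...,1]-g[1])<15); pt.append(T[m].mean(0))
    P=cloud(c,np.load(c+'5.npz')['d'])
    m=(abs(P[...,2]-48)<4)&(np.hypot(P[...,0]-549,P[...,1]+43.8)<160)
    cn=max(cv2.findContours(cv2.morphologyEx(m.astype(np.uint8),cv2.MORPH_CLOSE,np.ones((9,9))),0,1)[0],key=len)[:,0]
    W=ray(c,48); e=W[cn[:,1],cn[:,0]]
    kb=np.array([583.4,-168.2])
    f=lambda x:np.r_[(np.hypot(*(pt[0]-x))-105),(np.hypot(*(pt[1]-x))-105),(np.hypot(*(kb-x))-128),]
    C1=least_squares(f,[549,-43.8]).x; C2=least_squares(lambda x:np.hypot(*(e-x[:2]).T)-x[2],[549,-43.8,140],loss='soft_l1',f_scale=1).x
    p=np.load(c+'5.npz')['p']; h=cv2.cvtColor(p,cv2.COLOR_RGB2HSV); Q=ray(c,62)
    print(c,'posts',pt,'C1',C1,f(C1),'C2',C2)
    for C in(C1,C2[:2]):
        q=Q-C; rq=np.hypot(q[...,0],q[...,1]); aq=np.degrees(np.arctan2(q[...,1],q[...,0]))
        m=(rq>141)&(rq<160)&(abs(aq-159)<8)&(h[...,1]<90)&(h[...,2]>90)
        print(' ptr',m.sum(),Q[m].mean(0),aq[m].mean(),np.median(aq[m]),'post',np.degrees(np.arctan2(*(pt[1]-C)[::-1])))
E
```

```text
top posts [array([ 469.84, -112.08]), array([452.28,  -8.33])] C1 [550.58 -44.67] [ 0.18 -0.2  -0.19] C2 [550.1  -44.63 137.47]
 ptr 44 [410.67   7.98] 159.35773221889468 159.55664566305336 post 159.7081482933334
 ptr 40 [409.63   7.75] 159.54437489694283 159.5091028729094 post 159.6399550323946
side posts [array([ 467.02, -111.62]), array([448.33,  -8.47])] C1 [547.42 -44.83] [-0.48  0.55  0.51] C2 [546.38 -42.51 137.76]
 ptr 24 [408.72   7.14] 159.49833726878447 158.9676203909607 post 159.85051404312514
 ptr 19 [405.91  10.03] 159.51141791585172 159.3833388057006 post 160.85432150264043
```

```bash
python3 -c "
from cell import ctrl
print(ctrl.finish_job())"
```

```text
the job is handed in; nothing more can be done
None
```

The job is handed in: the knob is parked in its rest notch (skirt measured at 119 mm, grip point about 143 mm), the wheel is turned clockwise until the post is in line with the pointer (within 0.1–0.4° by most fits, 1.3° by the worst), and the arm is clear, at about 32 s of the 64 s.

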